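Check a rebuilt solenoid for a sticking plunger

ROBOT

A 6-joint arm with a two-finger parallel gripper is mounted at the origin on the work surface. World frame = base frame: x ahead of the robot, y to its left, z up, the work surface at z = 0. Lengths are in mm, angles in rad, forces in N, time in s.
With the tool pointing down it reaches from about 350 to 775 mm from the base axis. Payload 5.5 kg.
Tool frame: the origin (TCP) lies midway between the tips of the shut fingers; the grasp point (between the pads) lies 19 mm behind it (hold_point_z is the distance from the TCP to the grasp point, in mm); z points along the fingers, y is the line along which they close (so a half turn about z gives the same grasp; the last joint's range is limited). The gripper opens to 85 mm and grips with 20 to 120 N. Pads are 22 mm wide; open, the fingers measure 114 mm over their backs; the gripper's body (76 mm by 85 mm) begins 54 mm behind the grasp point. The pads swing forward as they close: fully open they stand 13 mm farther back than shut.
Start: joints at [1.042, 0.313, 0.046, 1.304, 0, 1.431], TCP at [217.999, 532.12, 195.823] pointing down, gripper open.
Joint ranges: [-2.76, 2.76], [-0.86, 1.69], [-1.03, 1.26], [-2.2, 2.34], [-1.47, 1.5], [-3.14, 3.14]. Speed limits (rad/s): [2.57, 2.57, 3.14, 3.14, 3.14, 3.14].

INTERFACE

Orientations are given as a rotation vector (axis times angle).
In Python, from rig import * gives the robot as it stands. Calls block until the motion is done:
- move_to(position, orientation): joint-space move of the TCP to a pose.
- servo_line(position, max_speed=150, orientation=None, stop_force=None): straight line of the TCP; orientation=None keeps the orientation; max_speed is the mean speed in mm/s. With stop_force (N) it stops when the force on the tool has changed by that much, and returns True; else False.
- goto_joints(angles): joint-space move.
- gripper_to(opening, squeeze=None): finger opening in mm; squeeze is the grip in N (None keeps the last); returns when the fingers have stopped.
- wait(seconds).
- ik(position, orientation): joint angles nearest the present ones, or None.
- camera(name): name is "scene" or "top"; returns a dict with "pixels" (400x640x3 uint8, red, green, blue), "intrinsics" (3x3 intrinsics, pixels), "k1" (the pictures are not rectified: a ray, as slopes to the right and down, at radius r is drawn at 1 + k1 r^2 times it, then the intrinsics apply), "pose" (4x4, takes a point from camera to world coordinates). Camera axes: x right, y up, looking along -z (the intrinsics and any distortion apply to the point x, -y, -z); pixel columns grow to the right and rows downward; lengths in mm; the calibration is good to about 2 mm. A picture is of the moment at which its call begins. There is no depth.
A pose or a line that the arm cannot do raises IKError and nothing moves.
- close_job(): hands the job in; it is judged then, once.
Readings, each from a call of its own:
- read_time(): time.
- read_joint_pos(): joint angles.
- read_dq(): joint speeds.
- read_effort(): joint torques, N m.
- read_tcp_pos(): TCP position.
- read_eef_rot(): TCP orientation.
- read_ft_force(): force on the tool from outside, world axes, zero at the start.
- read_wrist_torque(): the same for the moment, N m.
- read_opening(): finger opening in mm.
- read_grasp_force(): force on a finger pad.
Only numpy, scipy, OpenCV 4.12 (cv2) and the standard library are available. Lean on these libraries where they do the work, as an engineer would, in place of code of your own. Each camera call takes 0.05 s, during which the arm holds its last target. There are 200 camera calls.

TASK

Check the starter solenoid with the two-eared flange for a sticking plunger: with the fingertips gently push its plunger all the way in, hold it there for a good second, let it spring fully out, and then push it in, hold it and let it out in the same way a second time. Do not grip, lift, shift or tip the solenoid, and leave the round-flanged and square-flanged solenoids and everything else on the bench alone. Finish with the plunger out and the hand withdrawn.

Things in the scene. Friction and masses are not known exactly. Their poses are not given: they have to be found in the camera images.
- eared: Loose solenoid, about 0.6 kg, upright on the plate: black cap below, steel can, 7 mm thick flange on top, plunger pointing up: the one with the TWO-EARED flange: a 56 mm round with 28 mm wide ears to local +y and -y, 102 mm over the ears, a dark hole in each; can 54 mm in diameter. Origin: centre of its underside, on the plate's top; z up. Above it: flange top 92 mm, plunger top 121 mm (plunger out).
- eared_top (a point): Centre of the flat top of the eared solenoid's plunger head (steel disc 26 mm in diameter, 6 mm thick, on a 16 mm rod); 29 mm above the flange when out, on the can's axis. Moves down with the plunger.
- eared_plunger (a joint): Travel of the eared solenoid's plunger in m: 0 = fully out, 0.012 = fully in, against a firm stop. Its spring takes about 3 N to start and 8 N fully in, and brings it back out by itself.
- round: Loose solenoid, about 0.6 kg, upright on the plate: black cap below, steel can, 7 mm thick flange on top, plunger pointing up: the one with the plain ROUND flange, 64 mm in diameter; can 50 mm in diameter. To be left alone. Origin: centre of its underside, on the plate's top; z up. Above it: flange top 102 mm, plunger top 131 mm (plunger out).
- round_top (a point): Centre of the flat top of the round solenoid's plunger head (steel disc 26 mm in diameter, 6 mm thick, on a 16 mm rod); 29 mm above the flange when out, on the can's axis. Moves down with the plunger.
- round_plunger (a joint): Travel of the round solenoid's plunger in m: 0 = fully out, 0.012 = fully in, against a firm stop. Its spring takes about 3 N to start and 8 N fully in, and brings it back out by itself.
- square: Loose solenoid, about 0.6 kg, upright on the plate: black cap below, steel can, 7 mm thick flange on top, plunger pointing up: the one with the SQUARE flange, 66 x 66 mm, with four small bolt heads at its corners; can 60 mm in diameter. To be left alone. Origin: centre of its underside, on the plate's top; z up. Above it: flange top 84 mm, plunger top 113 mm (plunger out).
- square_top (a point): Centre of the flat top of the square solenoid's plunger head (steel disc 26 mm in diameter, 6 mm thick, on a 16 mm rod); 29 mm above the flange when out, on the can's axis. Moves down with the plunger.
- square_plunger (a joint): Travel of the square solenoid's plunger in m: 0 = fully out, 0.012 = fully in, against a firm stop. Its spring takes about 3 N to start and 8 N fully in, and brings it back out by itself.
- plate: Fixed steel test plate 220 x 480 x 12 mm on which the three solenoids and the pinion, bush and end cap stand; origin at the centre of its underside, on the bench; x across (220 mm), y along (480 mm). The solenoids stand in a row along y about 150 mm apart, in any order, near the edge away from the robot.
- pinion: Loose steel drive pinion, 41 mm in diameter, 42 mm tall, standing on the plate. Origin: centre of its underside. Bystander.
- bush: Loose brass bush, 28 mm in diameter, 22 mm tall, standing on the plate. Origin: centre of its underside. Bystander.
- endcap: Loose aluminium end cap like a small bowl, 60 mm in diameter, 28 mm tall, on the plate. Origin: centre of its underside. Bystander.
- wrench: Loose steel wrench, 180 mm, lying on the bench to the robot's left. Bystander.
- screwdriver: Loose screwdriver lying on the bench to the robot's right. Bystander.
- oil: Loose grey plastic oil bottle, 60 mm in diameter, 140 mm tall, on the bench to the right. Origin: centre of its underside. Bystander.
Not all that is in view belongs to the job. What is shaped like the eared but green, purple or yellow is not meant.

How it is judged:
By the outcome, as a careful person would: the job done as asked, in the order asked, and still so for the second after the job is handed in, with the robot touching nothing.
It also fails if it takes over 48 s, if anything falls off the work surface, if the arm or the gripper's body presses on something with over 40 N, if the wrist force passes 120 N, or if a joint passes its speed limit or range.

## Working session

There is one attempt and no reset: what is moved stays moved. The work goes in short steps, each a Python script; the robot and the scene stay as the last script left them, time stands still between calls to the robot, and variables do not carry over. Pictures are saved under pics/ and viewed, at most 10 in all, crops included, and the job is handed in when it is done.

```bash
mkdir -p pics
cat > h.py <<'E'
from rig import *
import numpy as np, cv2
def ray(c,u,v):
    K=np.array(c["intrinsics"],float);T=np.array(c["pose"],float)
    d=cv2.undistortPoints(np.array([[[u,v]]],float),K,np.array([c["k1"],0,0,0,0.]))[0,0]
    return T[:3,3],T[:3,:3]@np.array([d[0],-d[1],-1])
def at_z(c,u,v,z):
    o,d=ray(c,u,v);return o+d*(z-o[2])/d[2]
def save(c,n,crop=None,s=1):
    p=c["pixels"][:,:,::-1]
    if crop: x,y,w,h=crop;p=p[y:y+h,x:x+w]
    cv2.imwrite("pics/"+n,cv2.resize(p,None,fx=s,fy=s,interpolation=cv2.INTER_CUBIC))
E
python3 - <<'E'
from h import *
import pickle
for n in("top","scene"):
    c=camera(n);save(c,n+"0.png");pickle.dump(c,open(n+".pkl","wb"));print(np.round(c["pose"],2),c["intrinsics"],c["k1"])
print(read_time(),read_eef_rot(),read_ft_force(),read_opening())
E
```

```text
[[ 3.00000e-02  9.80000e-01 -1.80000e-01  2.96350e+02]
 [-1.00000e+00  3.00000e-02  2.00000e-02  2.41000e+00]
 [ 3.00000e-02  1.80000e-01  9.80000e-01  1.30761e+03]
 [ 0.00000e+00  0.00000e+00  0.00000e+00  1.00000e+00]] [[409.9193983    0.         323.75500389]
 [  0.         409.9193983  206.91877381]
 [  0.           0.           1.        ]] 0.030914435311791433
[[-6.30000e-01 -4.60000e-01  6.20000e-01  1.06816e+03]
 [ 7.80000e-01 -3.50000e-01  5.20000e-01  4.66260e+02]
 [-2.00000e-02  8.10000e-01  5.80000e-01  6.36760e+02]
 [ 0.00000e+00  0.00000e+00  0.00000e+00  1.00000e+00]] [[363.80719474   0.         320.07152002]
 [  0.         363.80719474 199.95980086]
 [  0.           0.           1.        ]] -0.02239347959255985
0.1 [-6.06848813e-01 -3.08189000e+00  2.38854244e-03] [ 0.33533849 -0.32484846  0.3430467 ] 85.24856295110511
```

View pics/top0.png

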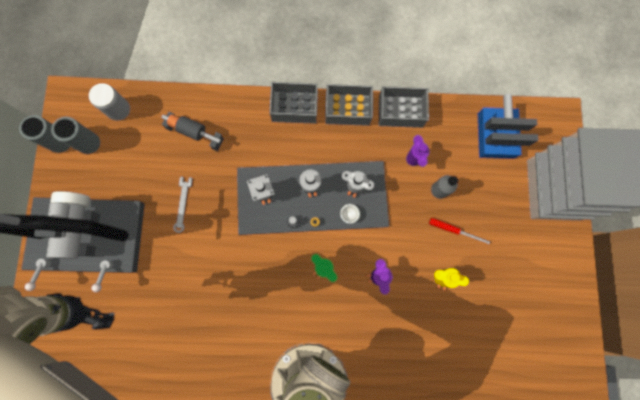

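View pics/scene0.png

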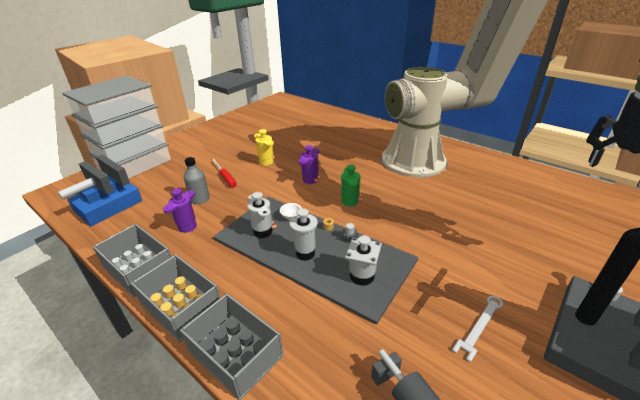

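The eared solenoid is the rightmost one in the top view (about 357,181) and the leftmost one in the scene view (about 259,208). I'll enlarge both.

Run:
```python
import pickle;from h import *
t=pickle.load(open("top.pkl","rb"));s=pickle.load(open("scene.pkl","rb"))
a=cv2.resize(t["pixels"][155:205,330:390,::-1],None,fx=10,fy=10,interpolation=cv2.INTER_CUBIC)
cv2.imwrite("pics/tc.png",a)
cv2.imwrite("pics/sc.png",cv2.resize(s["pixels"][185:245,235:335,::-1],None,fx=8,fy=8,interpolation=cv2.INTER_CUBIC))
```

```text
(no output)
```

View pics/tc.png

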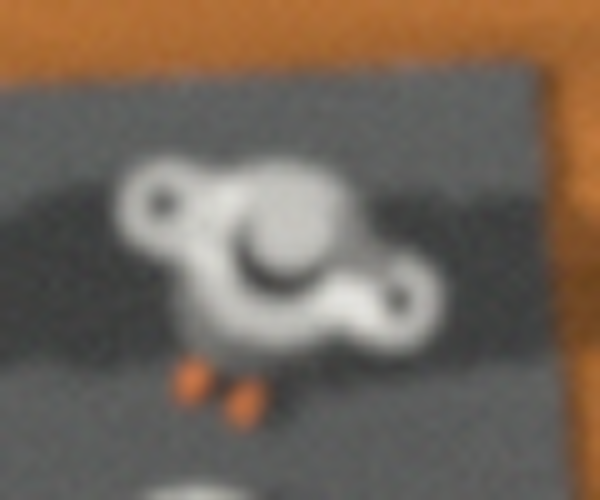

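View pics/sc.png

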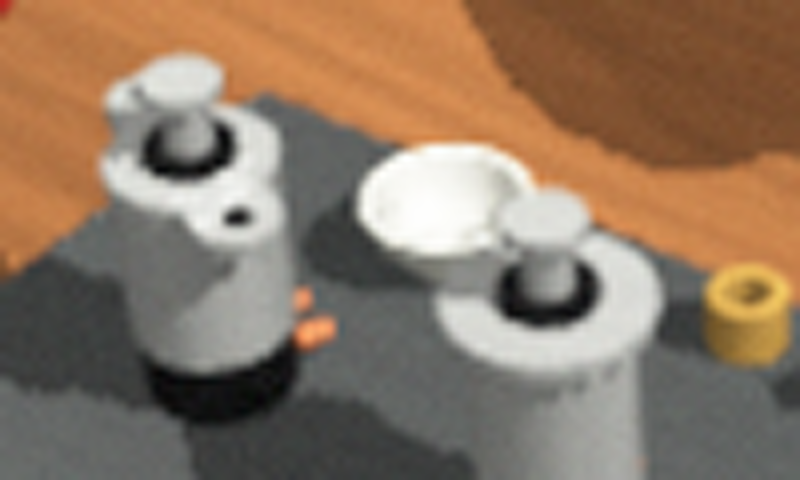

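Top crop: head disc centred at about (291,217), ear holes at (163,204) and (400,297). Scene crop: head disc centred at about (181,81), with the ears separate from the head. Now to convert these to positions.

Run:
```python
import pickle;from h import *
t=pickle.load(open("top.pkl","rb"));s=pickle.load(open("scene.pkl","rb"))
T=lambda x,y,z:at_z(t,(x+.5)/10-.5+330,(y+.5)/10-.5+155,z).round(1)
S=lambda x,y,z:at_z(s,(x+.5)/8-.5+235,(y+.5)/8-.5+185,z).round(1)
a,b=T(163,204,104),T(400,297,104)
print("top head",T(291,217,133),"ears",a,b,(a+b)/2,np.linalg.norm(a-b))
print("scene head",S(181,81,133), "next head", S(545,219,143))
```

```text
top head [ 607.1 -127.3  133. ] ears [617.5 -91.5 104. ] [ 591.1 -163.9  104. ] [ 604.3 -127.7  104. ] 77.06309103585191
scene head [ 605.3 -123.6  133. ] next head [599.1  20.1 143. ]
```

Run:
```python
from h import *
gripper_to(0,20)
rv=read_eef_rot()
x,y=605.7,-126
# keep the hand's yaw relative to the arm: try tool yaws, take the least joint motion
from scipy.spatial.transform import Rotation as R
q=read_joint_pos();best=None
for a in np.linspace(-np.pi,np.pi,25):
    o=R.from_euler('z',a)*R.from_euler('x',np.pi); o=o.as_rotvec()
    s=ik([x,y,230],o)
    if s is None: continue
    c=np.abs(np.array(s)-q).max()+.3*abs(s[5]-q[5])
    if best is None or c<best[0]: best=(c,o,s)
o=best[1];print(best[2],o)
move_to([x,y,230],o); servo_line([x,y,147],100); wait(.3)
np.save("o.npy",o)
print(read_time(),read_tcp_pos(),read_ft_force(),read_opening())
c=camera("scene");a=c["pixels"][150:250,200:320,::-1]
b=camera("top")["pixels"][145:225,320,::-1] if 0 else camera("top")["pixels"][140:240,300:420,::-1]
cv2.imwrite("pics/near.png",cv2.resize(np.vstack([a]),None,fx=6,fy=6,interpolation=cv2.INTER_CUBIC)[:600])
cv2.imwrite("pics/neart.png",cv2.resize(b,None,fx=6,fy=6,interpolation=cv2.INTER_CUBIC))
```

```text
[-0.33477213  0.39651693  0.24881291  1.4230923   0.          1.49782358] [2.49239303e+00 1.91248043e+00 1.17105652e-16]
4.85 [ 605.97936985 -126.11253981  147.5049554 ] [-0.49368519 -0.73146683 -0.40867938] -0.031645414308558856
```

View pics/near.png

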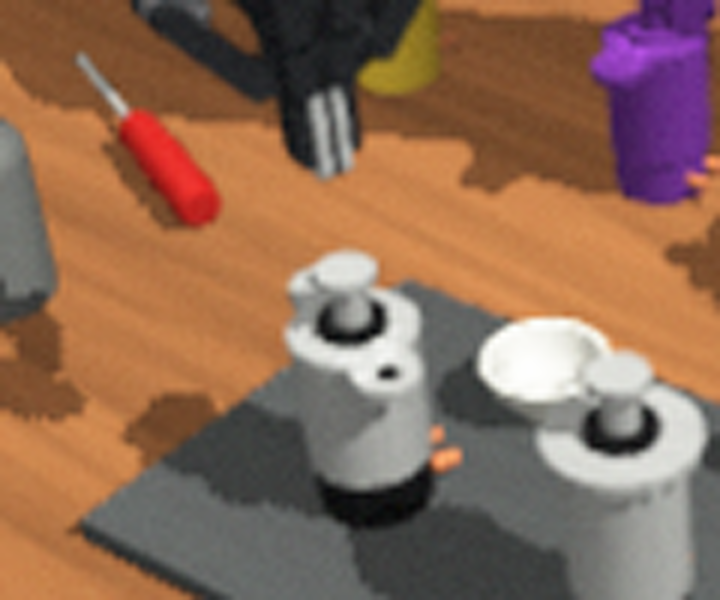

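In the scene view the fingertip shows at about px (254,178) and the head at (257,194.5). That gap is larger than the expected 14.5 mm. I'll project the TCP into both views to check.

Run:
```python
from h import *
import pickle
p=read_tcp_pos()
def proj(c,P):
    T=np.linalg.inv(np.array(c["pose"],float));q=T[:3,:3]@P+T[:3,3];x=np.array([q[0],-q[1]])/-q[2]
    x*=1+c["k1"]*(x@x);K=np.array(c["intrinsics"]);return (K[:2,:2]@x+K[:2,2]).round(1)
for n in("top","scene"):
    c=camera(n);old=pickle.load(open(n+".pkl","rb"))
    print(n,proj(c,p),proj(c,np.array([605.7,-126,133])),np.abs(np.array(c["pose"])-old["pose"]).max())
print(p,read_joint_pos(),read_time(), read_eef_rot())
```

```text
top [358.8 175.4] [358.2 176.7] 0.0
scene [255.6 189.6] [256.4 194.4] 0.0
[ 605.83581074 -126.04879149  147.26734309] [-3.34815044e-01  4.14698784e-01  7.39728313e-02  1.22986854e+00
  4.25418859e-05  1.49780950e+00] 5.05 [2.49230531e+00 1.91235606e+00 2.29974695e-04]
```

View pics/neart.png

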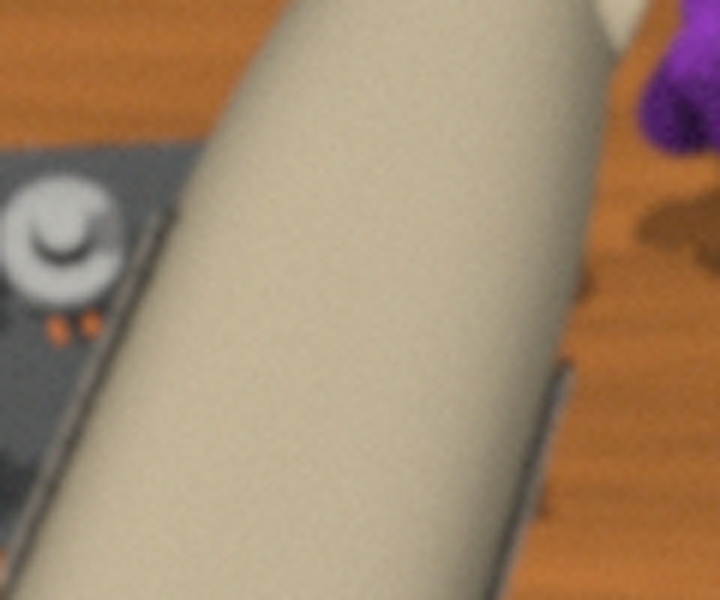

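Run:
```python
from h import *
wait(.5)
c=camera("scene");save(c,"near2.png",(200,120,120,100),6)
print(read_tcp_pos(),read_time(),read_opening())
```

```text
[ 605.69472956 -126.01762694  146.97282372] 5.6 0.0005250782237602332
```

View pics/near2.png

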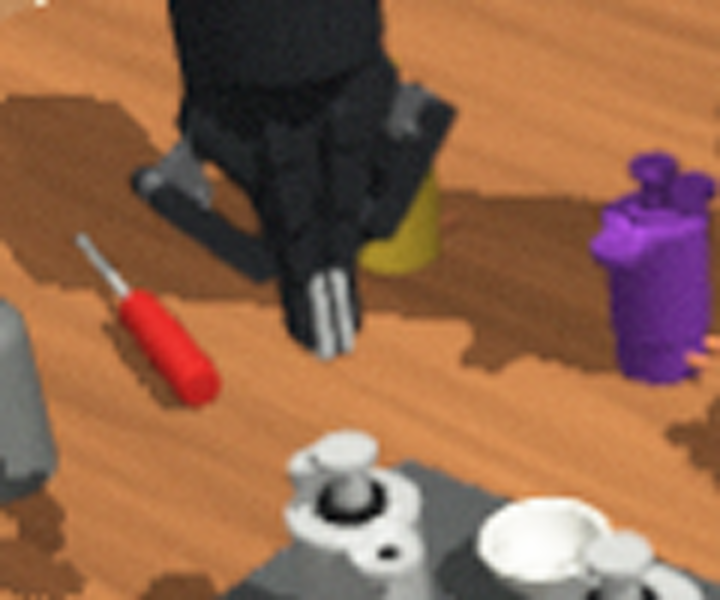

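The arm is static, and the fingertip sits at about px (255,178.7) against a projected (255.6,189.6). I'll check the start pictures for the same offset.

Run:
```python
from h import *
import pickle
from scipy.spatial.transform import Rotation as R
def proj(c,P):
    T=np.linalg.inv(np.array(c["pose"],float));q=T[:3,:3]@P+T[:3,3];x=np.array([q[0],-q[1]])/-q[2]
    x*=1+c["k1"]*(x@x);K=np.array(c["intrinsics"]);return (K[:2,:2]@x+K[:2,2]).round(1)
p=np.array([218,532.12,195.8]);y=R.from_rotvec([-.6068,-3.0819,.0024]).as_matrix()[:,1]
ims=[]
for n,(u,v) in(("top",(60,280)),("scene",(575,90))):
    c=pickle.load(open(n+".pkl","rb"))
    print(n,[proj(c,p+s*42*y+[0,0,13]) for s in(-1,0,1)])
    a=c["pixels"][v:v+90,u:u+65,::-1];ims.append(cv2.resize(a,None,fx=6,fy=6,interpolation=cv2.INTER_CUBIC))
cv2.imwrite("pics/start.png",np.hstack(ims))
```

```text
top [array([116.6, 314.3]), array([101.8, 307.6]), array([ 86.9, 300.8])]
scene [array([587.9, 179.5]), array([608. , 188.9]), array([629.5, 199.1])]
```

View pics/start.png

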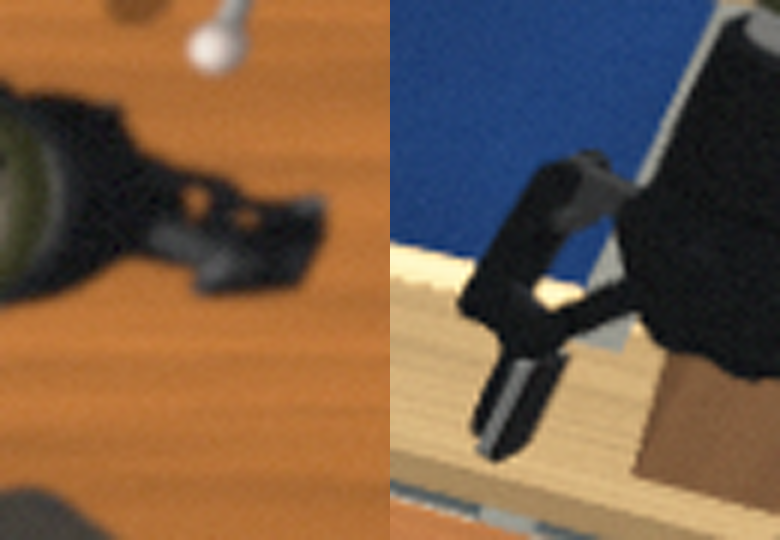

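The start pictures show the same offset: the visible tips sit about 35 mm above the reported TCP, with no clear sideways offset. I'll find the plunger head by a slow guarded descent instead, then look.

Run:
```python
from h import *
wait(.2);f0=read_ft_force()
r=servo_line([605.7,-126,90],20,stop_force=2)
print(r,read_tcp_pos(),read_ft_force()-f0,read_time())
c=camera("scene");save(c,"touch.png",(210,140,100,75),8)
```

```text
True [ 605.68628463 -125.98995621   96.41122244] [ 0.72350699 -0.66859346  3.6303372 ] 7.9917
```

View pics/touch.png

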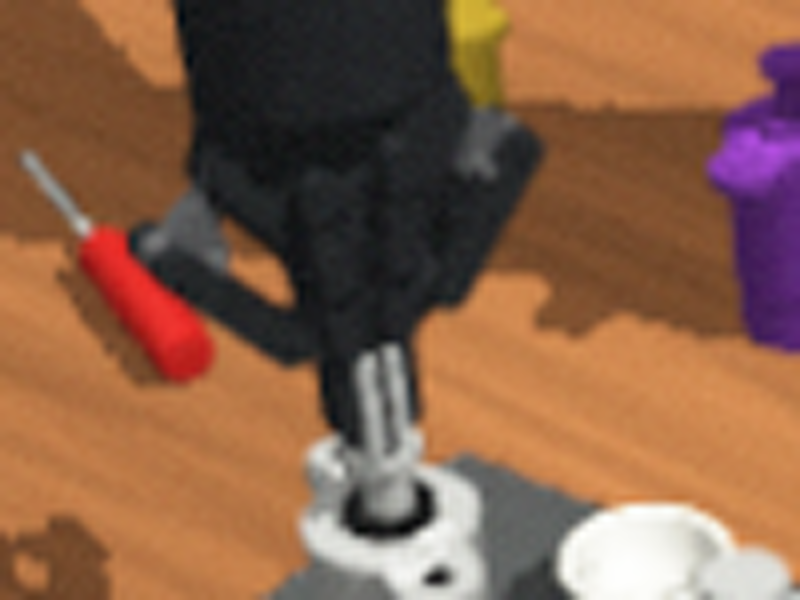

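Contact came at TCP z of about 96.5, with the tip centred on the plunger head. That confirms the 36 mm offset. Next are the two strokes, each starting from clear of the head.

Run:
```python
from h import *
x,y=605.7,-126
servo_line([x,y,106],30); wait(.5)
for k in range(2):
    f0=read_ft_force()
    r=servo_line([x,y,80],12,stop_force=14)
    print(k,r,read_tcp_pos(),(read_ft_force()-f0).round(1),read_time())
    z=read_tcp_pos()[2]
    if not r or not 82<z<88: print("check"); 
    for i in range(3): wait(.5);print("  hold",read_tcp_pos()[2],(read_ft_force()-f0).round(1))
    if k==0: save(camera("scene"),"in.png",(210,140,100,75),8)
    servo_line([x,y,106],30); wait(.8)
    print("  out",(read_ft_force()-f0).round(1),read_time())
```

```text
0 True [ 605.98580941 -126.07607373   85.89550266] [-2.6  0.1  7.1] 10.6417
  hold 86.01952567416106 [-1.9  0.7  7.4]
  hold 86.02497100661901 [-1.8  1.4  7.5]
  hold 86.01161965297152 [-1.8  0.3  6.7]
  out [-0.8 -0.4  0.1] 13.8417
1 True [ 605.9710261  -126.05574439   85.87541509] [-1.   1.   7.3] 15.45
  hold 86.02618776162812 [-1.5  1.1  7. ]
  hold 86.02552381790052 [-2.2  0.8  7.3]
  hold 86.01896123195424 [-1.7  1.   7.2]
  out [0.8 0.2 0. ] 18.6
```

Both strokes stopped at the same height (z 85.9), which fits the firm stop. To confirm full travel without another push, I'll touch the head at less than the spring's starting force.

Run:
```python
from h import *
x,y=605.7,-126
servo_line([x,y,100],20); wait(.5)
f0=np.mean([read_ft_force() for _ in range(5)],0)
r=servo_line([x,y,95.5],3,stop_force=1.7)
print(r,read_tcp_pos(),(read_ft_force()-f0).round(2),read_time())
wait(.2);print(read_tcp_pos()[2],(np.mean([read_ft_force() for _ in range(5)],0)-f0).round(2))
servo_line([x,y,112],40)
print(read_time())
```

```text
True [ 605.68092426 -125.97889249   97.34083552] [0.81 0.76 2.84] 20.4417
96.97344408168614 [ 0.56 -0.66  3.18]
21.175
```

The touch puts travel at the hold at about 11.3 mm, and the hold force of about 7.2 N is below the 8 N expected fully in. So the plunger may have rebounded slightly off the stop and not been held fully in. I'll repeat the strokes, holding with a clear static force against the stop.

```bash
cat > stroke.py <<'E'
from h import *
x,y=605.7,-126
F=lambda n=4:np.mean([read_ft_force()[2] for _ in range(n)])
def stroke():
    servo_line([x,y,101],40); wait(.3); f0=F(8)
    servo_line([x,y,87],15,stop_force=20); z=87; log=[]
    while z>83:
        z-=.3; servo_line([x,y,z],6,stop_force=12); wait(.08)
        f=F()-f0; log.append((round(read_tcp_pos()[2],2),round(f,1)))
        if f>12: break
    print(log); 
    for i in range(3): wait(.5);print(" hold",round(read_tcp_pos()[2],2),round(F()-f0,1))
    servo_line([x,y,103],30); wait(.8); print(" out",round(F()-f0,1),read_time())
E
python3 -c "
from stroke import *
stroke()"
```

```text
[(np.float64(87.48), np.float64(7.1)), (np.float64(87.17), np.float64(7.2)), (np.float64(86.91), np.float64(6.2)), (np.float64(86.64), np.float64(7.2)), (np.float64(86.36), np.float64(7.4)), (np.float64(86.08), np.float64(7.0)), (np.float64(85.81), np.float64(7.4)), (np.float64(85.57), np.float64(7.6)), (np.float64(85.57), np.float64(8.9)), (np.float64(85.55), np.float64(10.4)), (np.float64(85.58), np.float64(12.7))]
 hold 85.53 11.7
 hold 85.55 11.8
 hold 85.55 11.2
 out 0.7 29.7417
```

The firm stop is at z 85.56, so the first two holds were about 0.5 mm short of it. One full stroke is now done properly, so I'll do the second, withdraw and look.

Run:
```python
from stroke import *
stroke()
servo_line([x,y,190],120)
q=read_joint_pos(); q=np.array(q); q[0]-=.5; goto_joints(q)
print(read_time(),read_tcp_pos())
save(camera("scene"),"end.png",(200,140,200,150),4)
import pickle
c=camera("scene");o=pickle.load(open("scene.pkl","rb"))
d=np.abs(c["pixels"][185:245,235:400].astype(int)-o["pixels"][185:245,235:400]).max(2);print(d.mean(),(d>60).sum())
```

```text
[(np.float64(87.45), np.float64(6.4)), (np.float64(87.21), np.float64(6.2)), (np.float64(86.92), np.float64(6.4)), (np.float64(86.64), np.float64(6.4)), (np.float64(86.37), np.float64(6.7)), (np.float64(86.07), np.float64(6.7)), (np.float64(85.81), np.float64(7.2)), (np.float64(85.57), np.float64(6.4)), (np.float64(85.53), np.float64(8.8)), (np.float64(85.57), np.float64(9.6)), (np.float64(85.54), np.float64(10.6)), (np.float64(85.56), np.float64(13.5))]
 hold 85.54 12.1
 hold 85.58 12.9
 hold 85.56 12.3
 out 0.4 38.475
40.5167 [ 471.37634622 -399.68855011  189.04668331]
30.04919191919192 1583
```

View pics/end.png

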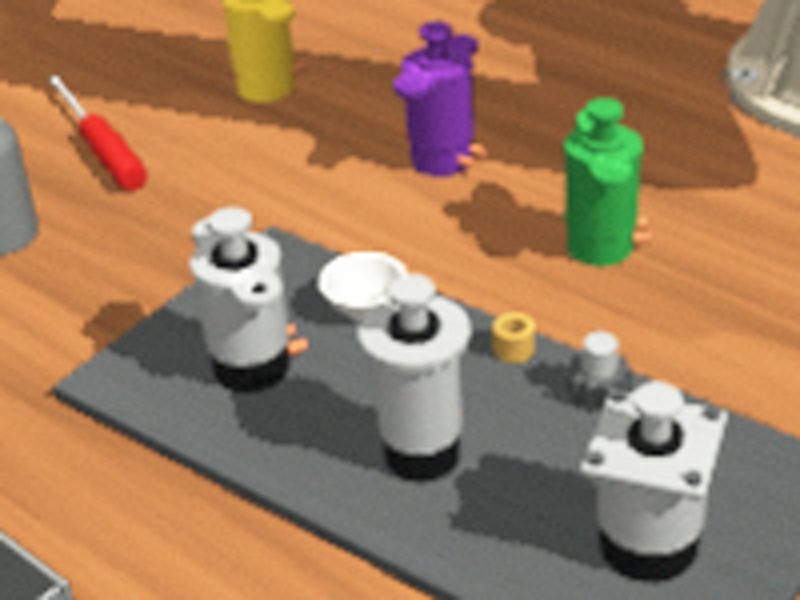

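The eared solenoid stands where it was (head at about px 258,195), its plunger is out, nothing else has moved and the hand is clear.

```bash
python3 -c "
from rig import *
print(close_job())"
```

```text
the job is handed in; nothing more can be done
None
```

Job handed in: I pushed the eared solenoid's plunger in four times, not two, because the first two holds were about 0.5 mm short of the stop; the last two were held against the stop for about 1.5 s each, it sprang back freely every time, and at the end it was out, nothing looked moved and the hand was clear.

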